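# Shut the blue air valve on the bench manifold

### The job

The blue valve on the bench air manifold has been left open. Turn its handle clockwise until it is fully shut, lying straight across its outlet nipple, without touching the red and yellow handles beside it, and then let go.

Things in the scene. Friction and masses are not known exactly. Their poses are not given: they have to be found in the camera images.
- blue_handle (a joint): Angle (rad) of the blue valve's handle, growing clockwise seen from above. 0 = open: its bar points along the outlet nipple, which faces the bench's left edge; 1.571 = shut, at the stop: bar across the nipple, along the row of valves. Vertical axis, light friction (0.06 N m), stays where left; starts between 0.15 and 0.5.
- blue_grip (a point): Point on the blue handle's axis where to grip it, 96 mm over the bench; turns with it. Upright bar: 48 mm along this point's x, 14 mm thick along its y, 34 mm tall (from 23 mm below this point to 11 mm above), white line on top; below it a hub 34 mm across, 7 mm high; the brass valve body's top is 35 mm below this point.
- red_handle: Red handle of a like valve in the same row on the fixed manifold: three valves 70 mm apart, in any colour order, and a low gauge on its right. Same size and height as the blue one. Origin on its axis under the hub, 30 mm below the blue point's height; x along its bar, z up. Stands anywhere from open to shut.
- yellow_handle: Yellow handle, a third like valve in the row, same size, origin and axes as the red one. Stands anywhere from open to shut. A fixed cable hangs from above down to the bench, 0.1 to 0.2 m to the right of the row: keep the arm off it by coming in from the left.

How it is judged:
At the end, for the whole second after the job is handed in: The blue handle stands still within about 10 degrees of its shut stop (joint above 1.39 rad); the red and yellow handles have not been touched and so stand as they stood (value of joint blue_handle above 1.39 rad and not (velocity of joint blue_handle above 0.05 rad/s) and velocity of joint blue_handle above -0.05 rad/s).
It fails at once if the red handle is touched (more than 1 N) (contact force between red_handle and anything else above 1 N).
It fails at once if the yellow handle is touched (more than 1 N) (contact force between yellow_handle and anything else above 1 N).
It also fails if it takes over 32 s, if anything falls off the work surface, if the arm or the gripper's body presses on something with over 40 N, if the wrist force passes 120 N, or if a joint passes its speed limit or range.

### The arm

A 6-joint arm with a two-finger parallel gripper is mounted at the origin on a cart in front of the work surface, level with it; the furniture and walls round the work are solid. World frame = base frame: x ahead of the robot, y to its left, z up, the work surface at z = 0. Lengths are in m, angles in rad, forces in N, time in s.
With the tool pointing down it reaches from about 0.325 to 0.75 m from the base axis. Payload 7.6 kg.
Tool frame: the origin (TCP) lies where the fingers leave the gripper's body, on its centre line; the fingertips stand 73 mm ahead of it and the grasp point (between the pads) lies 54 mm ahead of it; z points along the fingers, y is the line along which they close (so a half turn about z gives the same grasp; the last joint's range is limited). The gripper opens to 85 mm and grips with 20 to 120 N. Pads are 22 mm wide; open, the fingers measure 114 mm over their backs; the gripper's body (76 mm by 85 mm) begins 54 mm behind the grasp point. The pads swing forward as they close: fully open they stand 13 mm farther back than shut.
Start: joints at [-0.07, 0.052, 1.401, -0, 1.689, -0.07], TCP at [0.525, 0, 0.304] pointing down, gripper open.
Joint ranges: [-2.9, 2.9], [-0.91, 2.17], [0.12, 2.37], [-1.06, 4.2], [0.26, 2.73], [-2.93, 2.93]. Speed limits (rad/s): [2.57, 2.57, 3.01, 3.14, 3.14, 3.14].

### API

Orientations are given as a unit quaternion [w, x, y, z].
In Python, from station import * gives the robot as it stands.
- The arm moves only by the shell command python3 -m creep 'ROWS'. ROWS is a JSON object of lists of equal length, an entry for each row: "delta_pos": the shift along the tool's x, y, z as a fraction of full scale, a list of three; "angular": the turn, a rotation vector about the tool's x, y, z as a fraction of full scale, a list of three; "grip": the closure, from -1 (fully open) to 1 (shut). A call has 1 to 8 rows; each row is the pose to reach, as a shift and turn from the pose commanded when the call began, along the tool's axes at that moment; what a row does not reach only later rows make up. Full scale, the value 1, is 400 mm for a shift and pi/4 rad for a turn. A row lasts 1/12 s, in which the tool goes at most 41.7 mm and 7.16 degrees, less where a joint would pass 70% of its speed; a pose out of reach is approached as far as the arm can. A call with a number of a shift or a turn outside -1 to 1 is refused whole. A call with a gripper value outside its range is refused whole. The fingers move at their own pace and stop on an object; the grip force is fixed at half the most. Time passes only in rows, so rows that repeat a pose let the fingers close. It gives the time, the measured TCP pose, the force, the opening and the grip force at its end, in the units of the state.
- state(): the state, without advancing time (a new reading comes with each control period).
- get_image(name): name is "scene" or "side" or "wrist"; returns a dict with "pixels" (480x640x3 uint8, blue, green, red), "intrinsics" (3x3 intrinsics, pixels), "eye" and "orientation" of the camera in the world. Camera axes: x right, y up, looking along -z (the intrinsics and any distortion apply to the point x, -y, -z); pixel columns grow to the right and rows downward; lengths in m; the calibration is good to about 2 mm. A picture is of the moment at which its call begins. There is no depth.
- sign_off(): hands the job in; it is judged then, once.
The state is a dict: "t": time; "joints": joint angles; "joint_vel": joint speeds; "effort": joint torques, N m; "tool_pos": TCP position; "tcp_rot": TCP orientation; "contact_force": force on the tool from outside, world axes, zero at the start; "torque": the same for the moment, N m; "gripper_width": finger opening in m; "finger_force": force on a finger pad.
Only numpy, scipy, OpenCV 4.12 (cv2) and the standard library are available. Lean on these libraries where they do the work, as an engineer would, in place of code of your own. Each camera call takes 0.05 s, during which the arm holds its last target. There are 200 camera calls.

## Working session

There is one attempt and no reset: what is moved stays moved. The work goes in short steps, Python scripts to look and compute and a shell command to move; the robot and the scene stay as the last step left them, time stands still between calls to the robot, and variables do not carry over. Pictures are saved under pics/ and viewed, at most 10 in all, crops included, and the job is handed in when it is done.

```bash
mkdir -p pics
cat > h.py <<'E'
from station import *
import numpy as np, cv2
from scipy.spatial.transform import Rotation as R
def rot(q): return R.from_quat([q[1],q[2],q[3],q[0]]).as_matrix()
def ray(im,u,v):
    K=np.array(im["intrinsics"]); d=np.linalg.inv(K)@[u,v,1]
    o=im["orientation"]; M=rot(o) if np.size(o)==4 else np.array(o)
    return np.array(im["eye"]),M@[d[0],-d[1],-d[2]]
def onz(im,u,v,z):
    e,d=ray(im,u,v); return e+d*(z-e[2])/d[2]
def tri(a,b):
    A=np.zeros((3,3));y=np.zeros(3)
    for e,d in (a,b):
        d=d/np.linalg.norm(d);P=np.eye(3)-np.outer(d,d);A+=P;y+=P@e
    return np.linalg.solve(A,y)
E
python3 - <<'E'
from h import *
ims=[get_image(n) for n in("scene","side","wrist")]
for n,i in zip("abc",ims): print(i["eye"],i["orientation"],np.array(i["intrinsics"]).tolist(),[k for k in i])
cv2.imwrite("pics/a.png",ims[0]["pixels"])
cv2.imwrite("pics/b.png",cv2.resize(np.hstack([ims[1]["pixels"],ims[2]["pixels"]]),(800,300)))
print(state())
E
```

```text
[0.09259707 0.76394028 0.7188763 ] [-0.31422271 -0.13040227  0.34483861  0.87484037] [[521.272968001224, 0.0, 320.4755120460314], [0.0, 521.272968001224, 236.89839773693134], [0.0, 0.0, 1.0]] ['pixels', 'intrinsics', 'eye', 'orientation']
[0.49026611 0.98547156 0.65408872] [0.00837126 0.01368545 0.41951053 0.9076087 ] [[556.3293292292209, 0.0, 325.2251356890147], [0.0, 556.3293292292209, 237.42940363880098], [0.0, 0.0, 1.0]] ['pixels', 'intrinsics', 'eye', 'orientation']
[0.52389971 0.08148585 0.37209443] [ 9.87029893e-01 -1.60535752e-01  5.10043976e-04  5.07160583e-05] [[346.67388489572653, 0.0, 320.0235885005563], [0.0, 346.67388489572653, 243.21409624309055], [0.0, 0.0, 1.0]] ['pixels', 'intrinsics', 'eye', 'orientation']
{'t': 0.15, 'joints': array([-7.02970912e-02,  5.27137120e-02,  1.40150714e+00,  1.41726126e-05,
        1.68861058e+00, -7.03126125e-02]), 'joint_vel': array([-9.40013262e-05, -2.10187511e-03, -2.25433316e-03,  1.05949304e-03,
       -4.01529739e-05, -6.71082589e-04]), 'effort': array([ 9.01752592e-04, -3.81951857e+01, -3.60423374e+01, -3.57651027e-05,
        4.66565543e-03,  6.07237575e-05]), 'tool_pos': array([5.24855065e-01, 3.76121471e-05, 3.03246628e-01]), 'tcp_rot': array([-4.72274497e-04,  7.07100572e-01,  7.07112719e-01, -4.00813393e-04]), 'contact_force': array([0.34616357, 0.71201677, 0.39851887]), 'torque': array([ 0.04530414, -0.00728204,  0.009649  ]), 'finger_force': 0.0, 'gripper_width': 0.0853612109606276}
```

View pics/a.png

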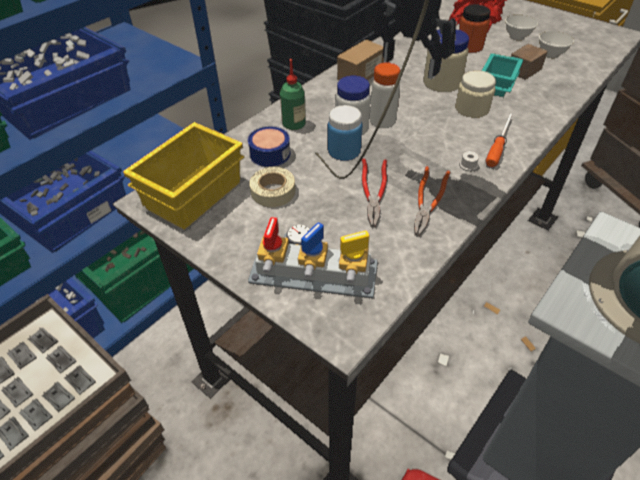

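View pics/b.png

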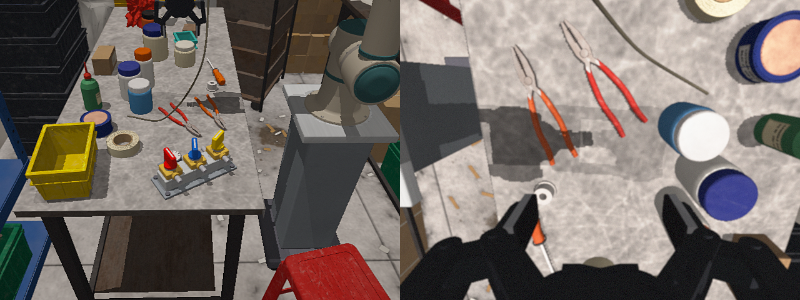

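The scene view shows the manifold with red at (272,235), blue at (313,240) and yellow at (354,250). The dark cable runs from (425,0) down to about (350,175). In the side view, at full scale, blue is near (312,240) and the cable runs from (333,0) to (256,190).

```bash
cat > m.py <<'E'
from h import *
a,b=get_image("scene"),get_image("side")
win={"scene":(255,215,380,275),"side":(245,205,385,275)}
rng={"blue":((105,120,60),(125,255,255)),"red":((0,170,60),(6,255,255)),"yellow":((24,150,80),(34,255,255))}
P={}
for im,n in((a,"scene"),(b,"side")):
    x0,y0,x1,y1=win[n]; c=cv2.cvtColor(im["pixels"],cv2.COLOR_BGR2HSV)[y0:y1,x0:x1]
    for k,(l,h) in rng.items():
        m=cv2.inRange(c,l,h); nn,_,st,ce=cv2.connectedComponentsWithStats(m)
        i=1+st[1:,4].argmax(); P[n,k]=ce[i]+[x0,y0]; print(n,k,P[n,k],st[i])
for k in rng: print(k,tri(ray(a,*P["scene",k]),ray(b,*P["side",k])), onz(a,*P["scene",k],.09),onz(b,*P["side",k],.09))
cv2.imwrite("pics/c.png",np.hstack([cv2.resize(a["pixels"][205:305,240:390],None,fx=2.6,fy=2.6,interpolation=2),cv2.resize(b["pixels"][200:320,230:390],(390,260),interpolation=2)]))
cv2.imwrite("pics/d.png",np.hstack([cv2.resize(a["pixels"][0:200,300:460],None,fx=2.5,fy=2.5),cv2.resize(b["pixels"][0:200,230:390],None,fx=2.5,fy=2.5)]))
E
python3 m.py
```

```text
scene blue [313.02309469 240.81293303] [ 46   8  22  31 433]
scene red [271.95061728 236.97530864] [  8   3  19  32 324]
scene yellow [353.64705882 237.10294118] [86 16 28 11 68]
side blue [310.90861619 242.03655352] [ 56  16  21  35 383]
side red [270.64314516 256.12701613] [ 17  31  21  36 496]
side yellow [348.20588235 225.52673797] [ 93   2  21  33 374]
blue [0.48516536 0.32317309 0.08191388] [0.48066305 0.32817175 0.09      ] [0.4849957  0.33330538 0.09      ]
red [0.54581936 0.3583884  0.0822089 ] [0.53913096 0.36460299 0.09      ] [0.54568874 0.36529114 0.09      ]
yellow [0.42720624 0.28895838 0.09369613] [0.43395157 0.2793254  0.09      ] [0.4247598  0.29309339 0.09      ]
```

View pics/c.png

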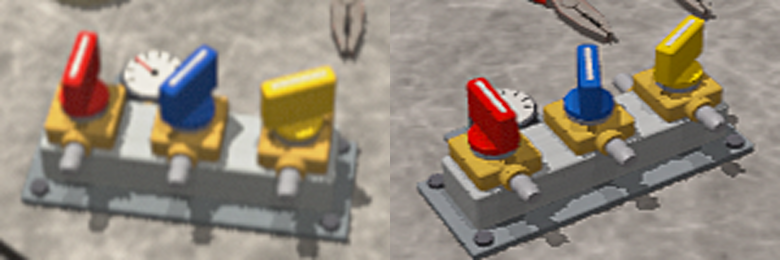

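View pics/d.png

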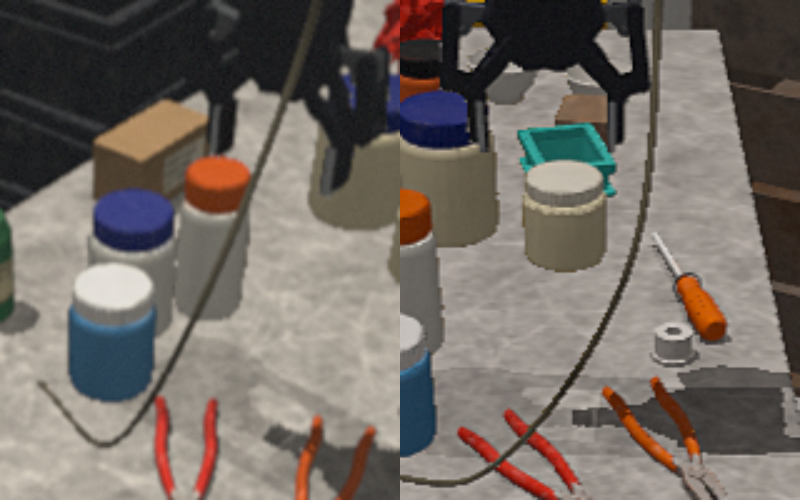

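The manifold row runs at about 30° to x. Blue stands about 25° from its nipple direction. The cable points are readable in both views, so I'll triangulate the cable next and refine the poses.

Run:
```python
from h import *
a,b=get_image("scene"),get_image("side")
S=[(318,0),(290,90),(248,195),(200,310),(150,400),(105,443),(70,425),(40,383)]
T=[(660,0),(655,100),(650,200),(630,270),(580,365),(520,440),(480,472),(440,484),(400,478)]
def dens(L):
    L=np.array(L,float);return np.vstack([p+(q-p)*np.linspace(0,1,40)[:,None] for p,q in zip(L,L[1:])])
S=dens(S);T=dens(T)
for s in S[::20]:
    e,d=ray(a,300+s[0]/2.5,s[1]/2.5); best=[]
    for t in T:
        f,g=ray(b,230+(t[0]-400)/2.5,t[1]/2.5); n=np.cross(d,g);n/=np.linalg.norm(n)
        best.append(abs((f-e)@n))
    i=int(np.argmin(best)); t=T[i]
    print(s, t, round(best[i],4), tri((e,d),ray(b,230+(t[0]-400)/2.5,t[1]/2.5)).round(3))
# white lines
for n,im,w in(("scene",a,(300,220,328,242)),("side",b,(300,212,322,240))):
    x0,y0,x1,y1=w;h=cv2.cvtColor(im["pixels"],cv2.COLOR_BGR2HSV)[y0:y1,x0:x1]
    m=cv2.inRange(h,(0,0,150),(179,90,255)); bl=cv2.dilate(cv2.inRange(h,(105,120,60),(125,255,255)),np.ones((3,3)))
    ys,xs=np.nonzero(m&bl); k=np.c_[xs,ys]+[x0,y0]
    p=onz(im,*k.mean(0),.107); vx,vy,*_=cv2.fitLine(k.astype(np.float32),2,0,.01,.01).ravel()
    q=onz(im,*(k.mean(0)+5*np.array([vx,vy])),.107)-p
    print(n,len(k),k.mean(0),p,np.degrees(np.arctan2(q[1],q[0])))
    globals()[n]=ray(im,*k.mean(0))
print(tri(scene,side))
```

```text
[318.   0.] [660.   0.] 0.0329 [0.452 0.103 0.397]
[303.64102564  46.15384615] [660.   0.] 0.0092 [0.45  0.117 0.389]
[290.  90.] [658.71794872  25.64102564] 0.0001 [0.45  0.128 0.373]
[268.46153846 143.84615385] [656.02564103  79.48717949] 0.0003 [0.451 0.143 0.346]
[248. 195.] [653.33333333 133.33333333] 0.0004 [0.453 0.157 0.318]
[223.38461538 253.97435897] [650.25641026 194.87179487] 0.0003 [0.455 0.175 0.287]
[200. 310.] [633.07692308 259.23076923] 0.0004 [0.465 0.18  0.246]
[174.35897436 356.15384615] [603.07692308 321.15384615] 0.0005 [0.483 0.177 0.2  ]
[150. 400.] [561.53846154 388.07692308] 0.0001 [0.512 0.161 0.139]
[126.92307692 422.05128205] [530.76923077 426.53846154] 0.0002 [0.534 0.157 0.105]
[105. 443.] [480. 472.] 0.0005 [0.575 0.13  0.046]
[ 87.05128205 433.76923077] [507.69230769 449.84615385] 0.0 [0.549 0.185 0.104]
[ 70. 425.] [415.38461538 480.30769231] 0.0 [0.627 0.11  0.024]
[ 54.61538462 403.46153846] [556.92307692 393.84615385] 0.0003 [0.512 0.266 0.201]
scene 76 [311.60526316 229.51315789] [0.48827108 0.32221812 0.107     ] -86.5916660568966
side 45 [311.06666667 228.8       ] [0.48468879 0.3216912  0.107     ] -91.97778573231902
[0.48499469 0.3259347  0.11122266]
```

```bash
python3 -m creep '{"delta_pos":[[0,-0.1,0],[0,-0.2,0],[0,-0.3,0],[0,-0.4,0],[0,-0.45,0],[0.1,-0.47,0],[0.2,-0.5,0],[0.3,-0.5,0]],"angular":[[0,0,0],[0,0,0],[0,0,0],[0,0,0],[0,0,0],[0,0,0],[0,0,0],[0,0,0]],"grip":[0.1,0.1,0.1,0.1,0.1,0.1,0.1,0.1]}'; python3 -c "
from station import *
s=state();print(s['gripper_width'],s['joints'])"
```

```text
t: 1.02
tool_pos: [0.3236, 0.1206, 0.3047]
tcp_rot: [0.001, 0.708, 0.706, 0.001]
contact_force: [1.4, -0.7, 1.2]
gripper_width: 0.0385
finger_force: 0.0
0.038530060642836435 [ 2.49625690e-01 -4.85274038e-01  1.85723980e+00  3.35786546e-05
  1.76713790e+00  2.53003717e-01]
```

```bash
python3 -m creep '{"delta_pos":[[0.09,-0.05,0],[0.17,-0.1,0],[0.25,-0.135,0],[0.35,-0.135,0],[0.45,-0.135,0],[0.55,-0.135,0],[0.65,-0.135,0],[0.65,-0.05,0]],"angular":[[0,0,0],[0,0,0],[0,0,0],[0,0,0],[0,0,0],[0,0,0],[0,0,0],[0,0,0]],"grip":[0.1,0.1,0.1,0.1,0.1,0.1,0.1,0.1]}'
python3 -m creep '{"delta_pos":[[0,0.1,0],[-0.03,0.2,0],[-0.06,0.3,0],[-0.09,0.4,0],[-0.12,0.45,0],[-0.137,0.46,0],[-0.137,0.46,0],[-0.137,0.46,0]],"angular":[[0,0,0],[0,0,0],[0,0,0],[0,0,0],[0,0,0],[0,0,0],[0,0,0],[0,0,0]],"grip":[0.1,0.1,0.1,0.1,0.1,0.1,0.1,0.1]}'
python3 - <<'E'
from h import *
w=get_image("wrist"); cv2.imwrite("pics/e.png",w["pixels"])
h=cv2.cvtColor(w["pixels"],cv2.COLOR_BGR2HSV)
for k,l,u in(("blue",(105,120,60),(125,255,255)),("red",(0,170,60),(6,255,255)),("yel",(24,150,80),(34,255,255))):
    m=cv2.inRange(h,l,u); m=cv2.morphologyEx(m,3,np.ones((7,7)))
    for c in cv2.findContours(m,0,2)[0]:
        if cv2.contourArea(c)>300: print(k,cv2.contourArea(c),cv2.minAreaRect(c))
E
```

```text
t: 1.68
tool_pos: [0.2997, 0.3867, 0.3034]
tcp_rot: [-0.002, 0.703, 0.712, -0.0]
contact_force: [0.3, 0.3, -0.0]
gripper_width: 0.0386
finger_force: 0.0
t: 2.35
tool_pos: [0.4885, 0.3253, 0.3039]
tcp_rot: [-0.0, 0.707, 0.707, -0.0]
contact_force: [-0.4, -0.1, -0.2]
gripper_width: 0.0384
finger_force: 0.0
blue 850.0 ((439.393798828125, 448.453857421875), (54.15363311767578, 26.99395179748535), 50.042449951171875)
blue 4245.5 ((571.0874633789062, 373.1004943847656), (81.88728332519531, 81.5125961303711), 87.61405944824219)
blue 1252.0 ((317.5, 234.0), (60.0, 33.0), 90.0)
blue 4862.0 ((594.0, 50.5), (75.0, 90.0), 90.0)
red 1489.0 ((391.3653869628906, 191.67306518554688), (61.218650817871094, 37.27497100830078), 37.87498474121094)
red 21455.5 ((116.64035034179688, 85.79429626464844), (170.72589111328125, 209.12384033203125), 73.82784271240234)
yel 597.0 ((579.0000610351562, 248.0000457763672), (45.25482940673828, 57.982757568359375), 45.0)
yel 3115.5 ((615.5, 249.0), (184.0, 47.0), 90.0)
yel 1004.0 ((588.0346069335938, 168.27456665039062), (32.692298889160156, 80.81839752197266), 8.746161460876465)
```

View pics/e.png

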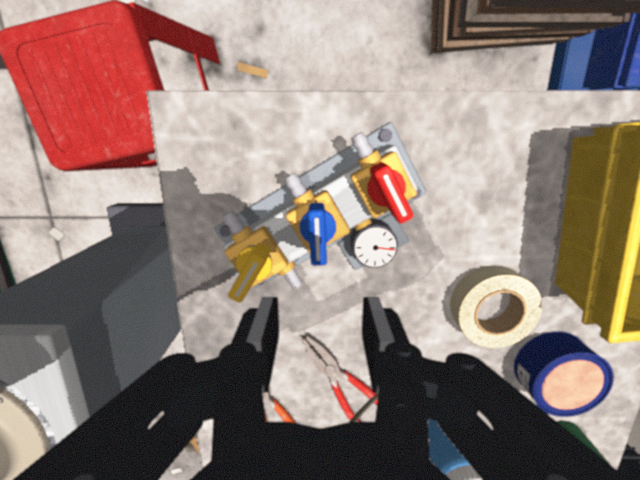

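The wrist view shows the blue handle at (317,234), with its white line nearly vertical in the image. Red is at (391,192), close to open, and yellow is at (253,270), partly shut. Next I'll measure the white lines and the axis.

Run:
```python
from h import *
w=get_image("wrist");h=cv2.cvtColor(w["pixels"],cv2.COLOR_BGR2HSV)
C={}
for k,l,u,(x0,y0,x1,y1) in(("blue",(105,120,60),(125,255,255),(295,195,345,272)),("red",(0,170,60),(6,255,255),(360,155,425,230)),("yel",(24,150,80),(34,255,255),(225,238,285,303))):
    c=h[y0:y1,x0:x1]; col=cv2.inRange(c,l,u); wh=cv2.inRange(c,(0,0,170),(179,110,255))
    n,lab,st,ce=cv2.connectedComponentsWithStats(wh,connectivity=8)
    d=cv2.dilate(col,np.ones((3,3)))>0
    i=max(range(1,n),key=lambda i:((lab==i)&d).sum()*(st[i,4]<400))
    ys,xs=np.nonzero(lab==i); p=np.c_[xs,ys]+[x0,y0]
    r=cv2.minAreaRect(p.astype(np.float32)); vx,vy,*_=cv2.fitLine(p.astype(np.float32),2,0,.01,.01).ravel()
    m=np.array(r[0]); A=onz(w,*m,.107); B=onz(w,*(m+10*np.array([vx,vy])),.107)-A
    C[k]=A; C[k+'r']=ray(w,*m); print(k,st[i],r,A,np.degrees(np.arctan2(B[1],B[0]))%180)
d=C["red"]-C["yel"];print(d,np.hypot(*d[:2]),np.degrees(np.arctan2(d[1],d[0])),(C["red"]+C["yel"])/2)
s=get_image("side")
print(tri(C["bluer"],ray(s,311.07,228.8)))
print(state()['tool_pos'])
```

```text
blue [19 23  6 18 84] ((316.5, 226.5), (17.0, 5.0), 90.0) [0.48434981 0.33245169 0.107     ] 94.8347571322129
red [ 24  20  23  43 250] ((394.9000549316406, 195.79998779296875), (46.06299591064453, 5.366562843322754), 63.43495178222656) [0.54508658 0.35714263 0.107     ] 118.82218810679794
yel [53  4  7 13 55] ((281.0, 248.0), (12.0, 6.0), 90.0) [0.45544659 0.31429923 0.107     ] 107.6317226368086
[0.08963999 0.0428434  0.        ] 0.09935232825916394 25.545449800728733 [0.50026659 0.33572093 0.107     ]
[0.48463344 0.33569662 0.11854491]
[0.48789638 0.32613189 0.304375  ]
```

Run:
```python
from h import *
w=get_image("wrist");h=cv2.cvtColor(w["pixels"],cv2.COLOR_BGR2HSV)
x0,y0,x1,y1=306,208,332,272
c=h[y0:y1,x0:x1]; wh=cv2.inRange(c,(0,0,130),(179,130,255)); wh[:,:3]=0
d=cv2.erode(cv2.morphologyEx(cv2.inRange(c,(105,120,50),(125,255,255)),3,np.ones((9,9))),np.ones((3,3)))
ys,xs=np.nonzero(wh&d); p=(np.c_[xs,ys]+[x0,y0]).astype(np.float32)
print(len(p),cv2.minAreaRect(p)); ends=[p[p[:,1]<p[:,1].min()+2].mean(0),p[p[:,1]>p[:,1].max()-2].mean(0)]
A,B=[onz(w,*e,.107) for e in ends]; print(ends,A,B,(A+B)/2,np.linalg.norm(A-B),np.degrees(np.arctan2(*(A-B)[1::-1])))
s=get_image("side");print(tri(ray(w,*np.mean(ends,0)),ray(s,311.07,228.8)))
o=np.zeros((400,800,3),np.uint8); o[:, :400]=cv2.resize(w["pixels"][195:275,280:360],(400,400),interpolation=0)
v=w["pixels"].copy(); v[y0:y1,x0:x1][(wh&d)>0]=(0,255,0); o[:,400:]=cv2.resize(v[195:275,280:360],(400,400),interpolation=0)
cv2.imwrite("pics/f.png",o)
```

```text
131 ((322.5, 237.0), (46.0, 17.0), 90.0)
[array([330.2, 214.4], dtype=float32), array([320. , 259.5], dtype=float32)] [0.49503546 0.34262968 0.107     ] [0.48706074 0.30455412 0.107     ] [0.4910481 0.3235919 0.107    ] 0.03890172186588062 78.17069764509178
[0.48789826 0.32504026 0.10992186]
```

View pics/f.png

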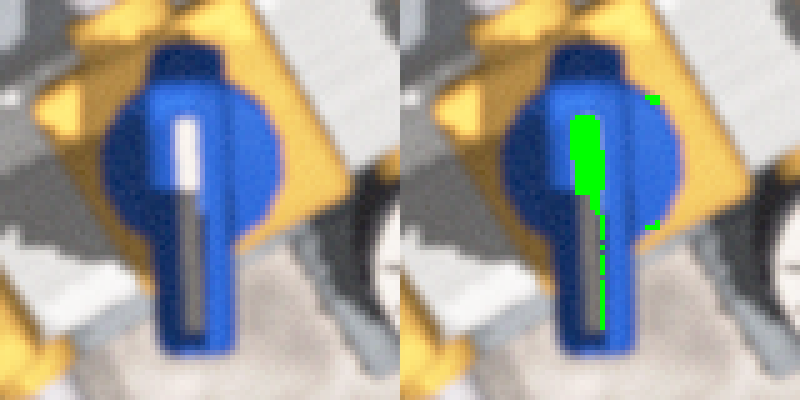

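The white line runs from (317.4,218.6) to (318.8,261.4). That puts the blue axis at about (0.4855, 0.321), the bar at 92° and the top near z 0.11. Next I'll centre over it and descend with the fingers at about 30 mm.

```bash
python3 -m creep '{"delta_pos":[[-0.012,-0.006,0],[-0.012,-0.006,0],[-0.012,-0.006,0.05],[-0.012,-0.006,0.1],[-0.012,-0.006,0.15],[-0.012,-0.006,0.2],[-0.012,-0.006,0.2],[-0.012,-0.006,0.2]],"angular":[[0,0,-0.04],[0,0,-0.04],[0,0,-0.04],[0,0,-0.04],[0,0,-0.04],[0,0,-0.04],[0,0,-0.04],[0,0,-0.04]],"grip":[0.29,0.29,0.29,0.29,0.29,0.29,0.29,0.29]}'
python3 - <<'E'
from h import *
a=get_image("wrist");b=get_image("scene")
cv2.imwrite("pics/g.png",np.hstack([cv2.resize(a["pixels"][150:450,150:490],(400,353)),cv2.resize(b["pixels"][150:300,230:400],(400,353))]))
E
```

```text
t: 3.27
tool_pos: [0.4861, 0.3206, 0.2234]
tcp_rot: [-0.0, 0.696, 0.718, -0.001]
contact_force: [0.0, 0.7, 0.7]
gripper_width: 0.0305
finger_force: 0.0
```

View pics/g.png

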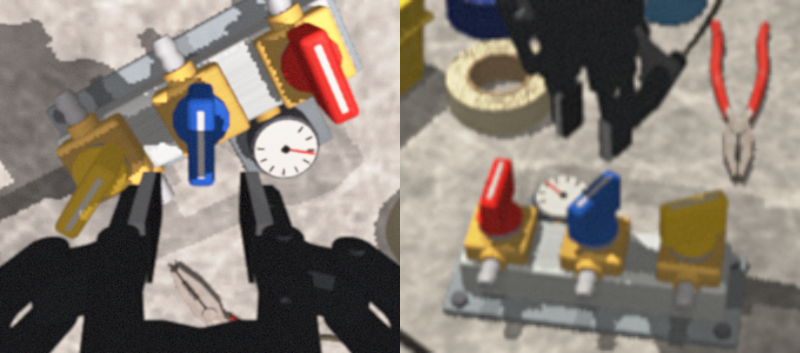

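The blue bar at (200,140) in the crop is centred between the fingers at 155 and 245 and is upright. Now I'll go down the rest of the way.

```bash
python3 -m creep '{"delta_pos":[[0,0,0.04],[0,0,0.08],[0,0,0.11],[0,0,0.14],[0,0,0.16],[0,0,0.17],[0,0,0.17],[0,0,0.17]],"angular":[[0,0,0],[0,0,0],[0,0,0],[0,0,0],[0,0,0],[0,0,0],[0,0,0],[0,0,0]],"grip":[0.29,0.29,0.29,0.29,0.29,0.29,0.29,0.29]}'
python3 - <<'E'
from h import *
a=get_image("wrist");b=get_image("scene")
cv2.imwrite("pics/i.png",np.hstack([cv2.resize(a["pixels"][150:450,150:490],(400,353)),cv2.resize(b["pixels"][150:300,230:400],(400,353))]))
E
```

```text
t: 4.03
tool_pos: [0.4868, 0.3206, 0.1564]
tcp_rot: [0.0, 0.696, 0.718, 0.0]
contact_force: [-0.6, 0.3, 1.2]
gripper_width: 0.0306
finger_force: 0.0
```

View pics/i.png

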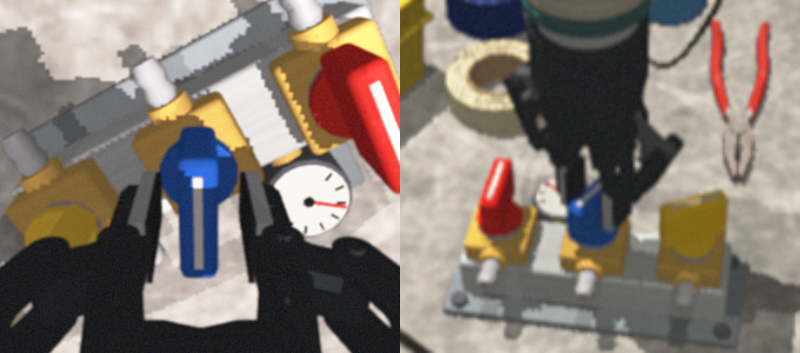

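```bash
python3 -m creep '{"delta_pos":[[0,0,0],[0,0,0],[0,0,0],[0,0,0],[0,0,0],[0,0,0],[0,0,0],[0,0,0]],"angular":[[0,0,0],[0,0,0],[0,0,0],[0,0,0],[0,0,0],[0,0,0],[0,0,0],[0,0,0]],"grip":[1,1,1,1,1,1,1,1]}'
python3 -m creep '{"delta_pos":[[0,0,0],[0,0,0],[0,0,0],[0,0,0],[0,0,0],[0,0,0],[0,0,0],[0,0,0]],"angular":[[0,0,0.08],[0,0,0.17],[0,0,0.26],[0,0,0.35],[0,0,0.44],[0,0,0.53],[0,0,0.62],[0,0,0.7]],"grip":[1,1,1,1,1,1,1,1]}'
python3 -c "from station import *;print(state()['torque'])"
```

```text
t: 4.8
tool_pos: [0.4863, 0.3206, 0.1569]
tcp_rot: [-0.0, 0.696, 0.718, 0.0]
contact_force: [-5.7, -1.6, 5.2]
gripper_width: 0.013
finger_force: 59.5
t: 5.47
tool_pos: [0.4861, 0.3207, 0.1569]
tcp_rot: [-0.0, 0.865, 0.501, -0.0]
contact_force: [-6.2, -2.3, 6.7]
gripper_width: 0.0128
finger_force: 59.6
[-0.24705735  1.08726835  0.09750268]
```

```bash
python3 -m creep '{"delta_pos":[[0,0,0],[0,0,0],[0,0,0],[0,0,0],[0,0,0],[0,0,0],[0,0,0],[0,0,0]],"angular":[[0,0,0.09],[0,0,0.18],[0,0,0.28],[0,0,0.38],[0,0,0.48],[0,0,0.56],[0,0,0.62],[0,0,0.65]],"grip":[1,1,1,1,1,1,1,1]}'
python3 - <<'E'
from h import *
s=state();print(s['torque'],np.degrees(s['joints'][5]))
a=get_image("wrist");b=get_image("side")
cv2.imwrite("pics/j.png",np.hstack([cv2.resize(a["pixels"][100:450,120:520],(400,350)),cv2.resize(b["pixels"][190:320,230:380],(400,350))]))
E
```

```text
t: 6.13
tool_pos: [0.4859, 0.3208, 0.1569]
tcp_rot: [-0.0, 0.964, 0.267, -0.001]
contact_force: [-7.4, -1.3, 6.4]
gripper_width: 0.0127
finger_force: 59.6
[-0.18674667  1.14761302  0.0554732 ] 88.81959994869202
```

View pics/j.png

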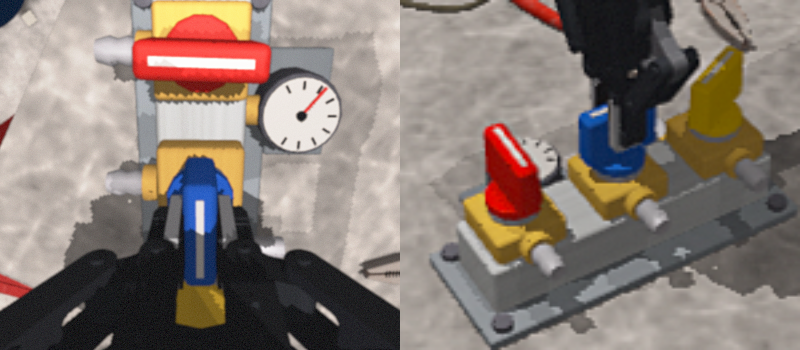

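The blue bar now lies along the row, within about 1° of shut, and the red and yellow handles stand clear. A small nudge to the stop comes next.

```bash
python3 -m creep '{"delta_pos":[[0,0,0],[0,0,0],[0,0,0]],"angular":[[0,0,0.02],[0,0,0.04],[0,0,0.04]],"grip":[1,1,1]}'; python3 -c "from station import *;print(state()['torque'])"
```

```text
t: 6.48
tool_pos: [0.4859, 0.3208, 0.157]
tcp_rot: [-0.0, 0.967, 0.253, -0.001]
contact_force: [-7.3, -1.4, 6.6]
gripper_width: 0.0124
finger_force: 60.8
[-0.21536175  1.12396542  0.81552877]
```

The torque about z rose to 0.8 N m, so the handle is at the stop. Now I'll release with a small opening and lift straight up.

```bash
python3 -m creep '{"delta_pos":[[0,0,0],[0,0,0],[0,0,0],[0,0,0],[0,0,0],[0,0,0]],"angular":[[0,0,0],[0,0,0],[0,0,0],[0,0,0],[0,0,0],[0,0,0]],"grip":[0.4,0.4,0.4,0.4,0.4,0.4]}'
python3 -m creep '{"delta_pos":[[0,0,-0.03],[0,0,-0.08],[0,0,-0.14],[0,0,-0.2],[0,0,-0.26],[0,0,-0.3],[0,0,-0.3],[0,0,-0.3]],"angular":[[0,0,0],[0,0,0],[0,0,0],[0,0,0],[0,0,0],[0,0,0],[0,0,0],[0,0,0]],"grip":[0.4,0.4,0.4,0.4,0.4,0.4,0.4,0.4]}'
python3 - <<'E'
from h import *
a=get_image("wrist");b=get_image("scene")
cv2.imwrite("pics/k.png",np.hstack([cv2.resize(a["pixels"][100:450,120:520],(400,350)),cv2.resize(b["pixels"][180:300,240:390],(400,350))]))
E
```

```text
t: 6.98
tool_pos: [0.4867, 0.3203, 0.1559]
tcp_rot: [0.0, 0.968, 0.252, 0.0]
contact_force: [0.1, 0.8, -1.0]
gripper_width: 0.0255
finger_force: 0.0
t: 7.65
tool_pos: [0.4868, 0.3205, 0.2774]
tcp_rot: [-0.0, 0.968, 0.252, 0.001]
contact_force: [-0.4, 0.3, -0.7]
gripper_width: 0.0255
finger_force: 0.0
```

View pics/k.png

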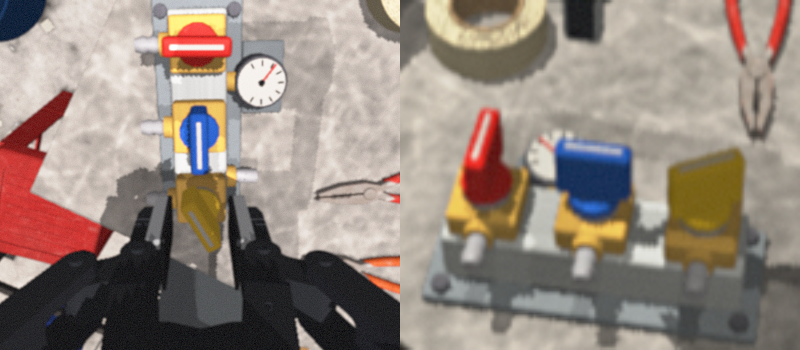

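Blue lies straight across its nipple at (200,140) and the gripper is clear above. Red and yellow stand as they were.

```bash
python3 -c "from station import *;print(sign_off())"
```

```text
the job is handed in; nothing more can be done
None
```

The blue valve is turned clockwise to its shut stop and released, with the red and yellow handles left untouched, and the job was handed in at about 7.8 s; no verdict came back.

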